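# Roll the rolling rod out of its spring clips and lay it in the tray

## Task

In the pantry two wooden tools lie in spring-clip holders; take out the plain straight rolling rod, not the muddler: roll it sideways past the springy front jaws onto the holder's front ledge, as such clips are meant to be emptied, never straight up or endwise. Then take it from there and lay it flat in the shallow wooden tray, lengthwise, setting it down without dropping it. Leave the muddler lying in its own clips.

Things in the scene. Friction and masses are not known exactly. Their poses are not given: they have to be found in the camera images.
- rod: Plain pale-wood rod, 28 mm thick, 170 mm long, 75 g. Origin: its middle, on its axis; y along it. In the clips its middle is 52 mm above the counter. Pushed at mid-height or below to the holder's -x (3 to 8 N) it folds the front jaws down; once its middle passes x -40 (short of that it springs back) it drops 16 mm and rests on the ledge near x -66, z 36, up to 10 degrees askew.
- holder: Fixed dark wooden holder of the rod. Origin: on the counter under the clipped rod; y along the rod, -x the way out. Base x -92 to 30, y -72 to 72, 8 mm thick. Two 18 mm wide clips at y -50 and 50, free between: seat top z 38; stiff steel back jaw, x 17 to 21, z to 72, its lip over the rod to x -7; springy front jaw at x -17, z to 48. In front: ledge sloping to 30 mm high stops at x -85.
- tray: Shallow open rectangular tray of brown wood, fixed on the counter, 120 x 230 x 22 mm outside, walls and floor 6 mm thick. Origin at the centre of its underside, on the counter; y along its length.
- muddler: Turned muddler of the same pale wood, 208 mm long, with a narrow 18 mm waist in its middle and a thick 42 mm head at one end, lying in another holder just like the rod's. Origin on its axis midway between the clips; y along it, towards the head. Leave it where it is.

How it is judged:
On the way, in this order (a step that is already met when the one before it is completed fails the run):
1. the rod has come out of the clips sideways, at clip height or lower: its middle is in front of the jaws, over the holder's front ledge (x of rod in the frame of holder between -0.12 and -0.048 m and z of rod in the frame of holder below 0.062 m and y of rod in the frame of holder between -0.04 and 0.04 m), for 0.05 s.
2. the fingers hold the rod low inside the tray (its middle less than 50 mm above the counter) before letting go (x of rod in the frame of tray between -0.046 and 0.046 m and y of rod in the frame of tray between -0.035 and 0.035 m and z of rod in the frame of tray below 0.05 m and contact force between the fingers and rod above 0.3 N), for 0.05 s.
At the end, for the whole second after the job is handed in: The rod lies at rest on the floor of the tray: its middle within 46 mm across and 35 mm along of the tray's centre and 15 to 30 mm above the counter, its length within 20 degrees of the tray's; the muddler is within 15 mm of where it started (x of rod in the frame of tray between -0.046 and 0.046 m and y of rod in the frame of tray between -0.035 and 0.035 m and z of rod in the frame of tray between 0.015 and 0.03 m and angle between the y axis of rod and the y axis of tray, either way round below 0.35 rad and linear speed of rod below 0.03 m/s and distance of muddler from where it was at the start of the episode below 0.015 m); the robot touches nothing.
It fails at once if the muddler is moved more than 15 mm (it must stay lying in its clips) (distance of muddler from where it was at the start of the episode above 0.015 m).
It also fails if it takes over 54 s, if anything falls off the work surface, if the arm or the gripper's body presses on something with over 40 N, if the wrist force passes 120 N, or if a joint passes its speed limit or range.

## Robot

A 6-joint arm with a two-finger parallel gripper is mounted at the origin on the work surface. World frame = base frame: x ahead of the robot, y to its left, z up, the work surface at z = 0. Lengths are in m, angles in rad, forces in N, time in s.
With the tool pointing down it reaches from about 0.275 to 0.975 m from the base axis. Payload 8.4 kg.
Tool frame: the origin (TCP) lies where the fingers leave the gripper's body, on its centre line; the fingertips stand 88 mm ahead of it and the grasp point (between the pads) lies 69 mm ahead of it; z points along the fingers, y is the line along which they close (so a half turn about z gives the same grasp; the last joint's range is limited). The gripper opens to 92 mm and grips with 3 to 60 N. Pads are 20 mm wide; open, the fingers measure 128 mm over their backs; the gripper's body (75 mm by 189 mm) begins 69 mm behind the grasp point.
Start: joints at [1.257, 0.353, 1.633, -0, 1.155, -0.002], TCP at [0.192, 0.595, 0.303] pointing down, gripper open.
Joint ranges: [-2.63, 2.63], [-0.92, 2.1], [0.06, 2.66], [-1.3, 4.44], [0, 2.69], [-3.02, 3.02]. Speed limits (rad/s): [2.22, 2.22, 2.79, 3.14, 3.14, 3.14].

## Interface

Orientations are given as a unit quaternion [w, x, y, z].
In Python, from cell import r, planner, cams, finder, read_t, read_joint_pos, read_qd, read_joint_torque, read_ee_pos, read_ee_rot, read_force, read_ft_torque, read_gripper_width, read_grip_force gives the robot as it stands. Calls block until the motion is done:
- r.movep(position, orientation): joint-space move of the TCP to a pose.
- r.servo_line(position, frame=None, feed=0.15, stop_force=None): straight line of the TCP; frame=None keeps the orientation; feed is the mean speed in m/s. With stop_force (N) it stops when the force on the tool has changed by that much, and returns True; else False.
- r.set_joints(angles): joint-space move.
- r.grip(opening, grasp_force=None): finger opening in m; grasp_force is the grip in N (None keeps the last); returns when the fingers have stopped.
- r.hold(seconds).
- planner.inverse_kinematics(position, orientation): joint angles nearest the present ones, or None.
- cams.grab_frame(name): name is "side" or "top"; returns a dict with "frame" (400x640x3 uint8, red, green, blue), "z_map" (400x640 float32, m along the optical axis (not along the pixel's ray), 0 where there is no reading), "camera_matrix" (3x3 intrinsics, pixels), "eye" and "rotation" of the camera in the world. Camera axes: x right, y down, z forward; pixel columns grow to the right and rows downward; lengths in m; the calibration is good to about 2 mm. A picture is of the moment at which its call begins.
A pose or a line that the arm cannot do raises r.IKError and nothing moves.
- r.close_job(): hands the job in; it is judged then, once.
Trained networks look in a picture, given as the dict that the camera call returned (one of the last four; its "shot" number tells which), for a name from the list of things; names that differ only in an ending like _2 or _b are one class to them, and where a whole thing is asked for, a point or a joint stands for the part that bears it (a point fixed in the world has none). Each returns a list of dicts, best first, with "conf" (0 to 1); they miss things now and then, are a little off and sometimes report something else, mostly with a low value. They report only what shows in the picture. A call takes as long as a camera call.
- finder.find_in(name, picture): "point" ([column, row] in pixels, amid what is visible of it).
- finder.landmark_of(name, picture): "point" ([column, row] in pixels: a listed point, or the origin of a listed thing).
Readings, each from a call of its own:
- read_t(): time.
- read_joint_pos(): joint angles.
- read_qd(): joint speeds.
- read_joint_torque(): joint torques, N m.
- read_ee_pos(): TCP position.
- read_ee_rot(): TCP orientation.
- read_force(): force on the tool from outside, world axes, zero at the start.
- read_ft_torque(): the same for the moment, N m.
- read_gripper_width(): finger opening in m.
- read_grip_force(): force on a finger pad.
Only numpy, scipy, OpenCV 4.12 (cv2) and the standard library are available. Lean on these libraries where they do the work, as an engineer would, in place of code of your own. Each camera call takes 0.05 s, during which the arm holds its last target. There are 200 camera calls.

## Working session

There is one attempt and no reset: what is moved stays moved. The work goes in short steps, each a Python script; the robot and the scene stay as the last script left them, time stands still between calls to the robot, and variables do not carry over. Pictures are saved under pics/ and viewed, at most 10 in all, crops included, and the job is handed in when it is done.

```bash
mkdir -p pics; cat > h.py <<'E'
import numpy as np, cv2
from cell import *
def cloud(p):
    K=np.array(p["camera_matrix"]);z=p["z_map"];v,u=np.indices(z.shape)
    c=np.stack([(u-K[0,2])/K[0,0]*z,(v-K[1,2])/K[1,1]*z,z],-1)
    w=c@np.array(p["rotation"]).T+np.array(p["eye"]); w[z==0]=np.nan
    return w
def at(w,pt,k=2):
    c,r_=map(int,np.round(pt)); return np.nanmedian(w[max(r_-k,0):r_+k+1,max(c-k,0):c+k+1].reshape(-1,3),0).round(4)
E
python3 - <<'E'
from h import *
for n in ["top","side"]:
    p=cams.grab_frame(n);w=cloud(p);cv2.imwrite(f"pics/{n}0.png",p["frame"][:,:,::-1])
    print(n,np.array(p["eye"]).round(3),np.array(p["rotation"]).round(2).tolist())
    for t in ["rod","holder","tray","muddler"]:
        for f in (finder.find_in,finder.landmark_of):
            for d in f(t,p)[:3]: print(t,f.__name__,np.round(d["point"],1),round(d["conf"],2),at(w,d["point"]))
E
```

```text
Traceback (most recent call last):
  File "h.py", line 6, in cloud
    w=c@np.array(p["rotation"]).T+np.array(p["eye"]); w[z==0]=np.nan
      ~^~~~~~~~~~~~~~~~~~~~~~~~~~
ValueError: matmul: Input operand 1 has a mismatch in its core dimension 0, with gufunc signature (n?,k),(k,m?)->(n?,m?) (size 4 is different from 3)
```

Camera rotation is a quaternion.

```bash
cat > h.py <<'E'
import numpy as np, cv2
from scipy.spatial.transform import Rotation as R
from cell import *
def rot(q): q=np.array(q); return R.from_quat(np.r_[q[1:],q[0]]).as_matrix()
def quat(M): q=R.from_matrix(M).as_quat(); return np.r_[q[3],q[:3]]
def cloud(p):
    K=np.array(p["camera_matrix"]);z=p["z_map"];v,u=np.indices(z.shape)
    c=np.stack([(u-K[0,2])/K[0,0]*z,(v-K[1,2])/K[1,1]*z,z],-1)
    w=c@rot(p["rotation"]).T+np.array(p["eye"]); w[z==0]=np.nan
    return w
def at(w,pt,k=2):
    c,r_=map(int,np.round(pt)); return np.nanmedian(w[max(r_-k,0):r_+k+1,max(c-k,0):c+k+1].reshape(-1,3),0).round(4)
E
python3 - <<'E'
from h import *
for n in ["top","side"]:
    p=cams.grab_frame(n);w=cloud(p);cv2.imwrite(f"pics/{n}0.png",p["frame"][:,:,::-1]);np.save(f"{n}0.npy",w)
    print(n,np.array(p["eye"]).round(3),rot(p["rotation"]).round(2).tolist())
    for t in ["rod","holder","tray","muddler"]:
        for f in (finder.find_in,finder.landmark_of):
            for d in f(t,p)[:3]: print(t,f.__name__,np.round(d["point"],1),round(d["conf"],2),at(w,d["point"]))
E
```

```text
top [3.960e-01 1.000e-03 1.024e+00] [[-0.0, -0.99, 0.14], [-1.0, 0.01, 0.02], [-0.02, -0.14, -0.99]]
rod call [454.4 187.8] 0.94 [ 0.5601 -0.3186  0.0636]
rod call [458.6 187.6] 0.68 [ 0.5602 -0.3312  0.0618]
holder call [458.3 205.6] 0.96 [ 0.5216 -0.3454  0.006 ]
holder call [324.9 184.5] 0.22 [0.583  0.0046 0.0048]
holder call [451.8 189. ] 0.64 [ 0.5572 -0.3129  0.0637]
tray call [324.4 182.3] 0.66 [0.5883 0.0073 0.005 ]
tray call [325.1 179.9] 0.65 [0.5934 0.0045 0.0058]
tray call [456.5 184.9] 0.64 [ 0.5675 -0.3242  0.0639]
muddler call [194.3 195.6] 0.72 [0.5435 0.337  0.0621]
muddler call [205.7 195.8] 0.67 [0.5436 0.3071 0.0586]
side [ 0.399 -0.767  0.503] [[0.98, -0.12, 0.17], [-0.21, -0.49, 0.85], [-0.02, -0.87, -0.5]]
rod call [378.1 310.4] 0.91 [ 0.5683 -0.3435  0.0641]
rod call [289.7 145.1] 0.46 [0.5429 0.309  0.0613]
rod call [371.2 305.8] 0.76 [ 0.5615 -0.3335  0.0636]
holder call [356.8 344.5] 0.68 [ 0.5368 -0.3494  0.0085]
holder call [372.6 330.9] 0.87 [ 0.5675 -0.3311  0.009 ]
tray call [331.9 220. ] 0.74 [ 0.583  -0.0065  0.0067]
tray call [333.2 220. ] 0.72 [ 0.5853 -0.0068  0.007 ]
muddler call [291.  144.8] 0.56 [0.5458 0.3099 0.0613]
muddler call [288.9 150. ] 0.72 [0.5327 0.2508 0.0716]
```

View pics/top0.png

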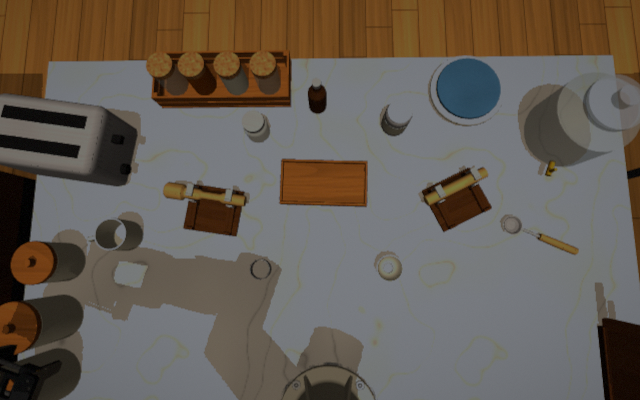

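View pics/side0.png

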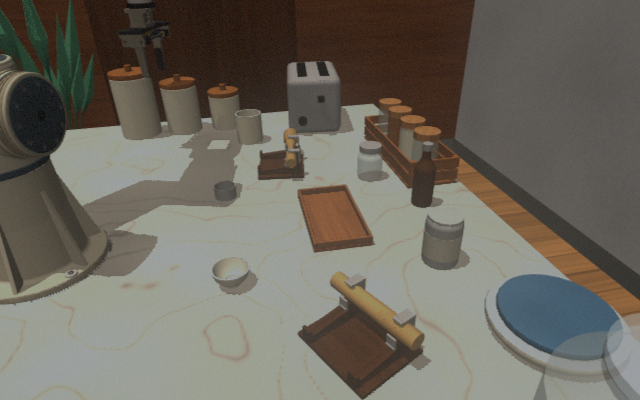

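The rod is the right one (top view ~(455,187), side ~(375,310)), with its ledge facing the robot. The muddler is at top (205,195) and the tray at (324,182).

```bash
python3 - <<'E'
from h import *
P=[]
for n in ["top","side"]:
    w=np.load(n+"0.npy").reshape(-1,3); w=w[~np.isnan(w[:,0])]
    im=cv2.imread(f"pics/{n}0.png").reshape(-1,3)
    m=(np.hypot(w[:,0]-.55,w[:,1]+.33)<.14)&(w[:,2]>.003); P.append(w[m])
    q=w[m]; q=q[(q[:,2]>.054)&(q[:,2]<.0685)]
    c,(s),a=cv2.minAreaRect(q[:,:2].astype(np.float32)); print(n,"rod rect",np.round(c,4),np.round(s,3),a,len(q),q[:,2].max())
    t=w[(abs(w[:,0]-.585)<.09)&(abs(w[:,1])<.15)&(w[:,2]>.003)&(w[:,2]<.03)]
    print("tray",np.round(cv2.minAreaRect(t[:,:2].astype(np.float32))[0:2],4),cv2.minAreaRect(t[:,:2].astype(np.float32))[2])
    b=w[m]; b=b[(b[:,2]<.012)];  r_=cv2.minAreaRect(b[:,:2].astype(np.float32)); print("base",np.round(r_[0],4),np.round(r_[1],3),r_[2])
np.save("P.npy",np.vstack(P))
q=np.vstack(P);q=q[(q[:,2]>.060)&(q[:,2]<.0675)][:,:2]
c=q.mean(0);u=np.linalg.svd(q-c)[2][0];u*=np.sign(u[1]);print("axis",c,u)
E
```

```text
top rod rect [ 0.5693 -0.3244] [0.034 0.171] 26.1689453125 610 0.06847073217732358
tray [[ 0.5877 -0.0025]
 [ 0.176   0.2943]] 1.0725882053375244
base [ 0.5548 -0.3409] [0.259 0.217] 2.5899546146392822
side rod rect [ 0.5698 -0.3241] [0.036 0.172] 26.653762817382812 1639 0.068236246970788
tray [[ 0.5846 -0.0069]
 [ 0.266   0.1788]] 88.00871276855469
base [ 0.5472 -0.3311] [0.217 0.248] 65.24697875976562
axis [ 0.56704909 -0.33256121] [-0.44431001  0.8958731 ]
```

```bash
python3 -c "
import cv2
a=cv2.imread('pics/side0.png')[260:400,280:440]
cv2.imwrite('pics/crop1.png',cv2.resize(a,None,fx=4,fy=4,interpolation=cv2.INTER_CUBIC))"
```

```text
(no output)
```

View pics/crop1.png

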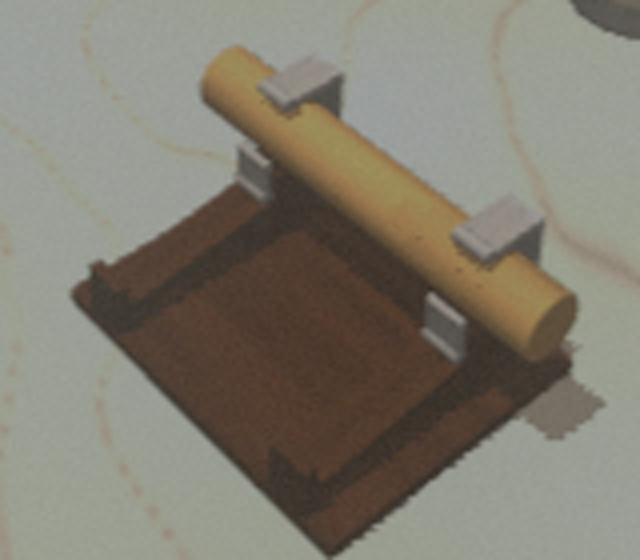

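The rails, stops and jaws sit only at the clips, so the middle is free. I can straddle the rod, push it with the back finger, and then grasp it where it lands.

```bash
cat >> h.py <<'E'
H=np.array([.565,-.326,0]); hx=np.array([.896,.444,0]); hx/=np.linalg.norm(hx)
def down(yv):
    y=np.array([yv[0],yv[1],0.]);y/=np.linalg.norm(y);z=np.array([0,0,-1.]);return np.c_[np.cross(y,z),y,z]
def best(pos,yv):
    q0=read_joint_pos();c=[]
    for s in (1,-1):
        q=quat(down(s*np.array(yv)));j=planner.inverse_kinematics(pos,q)
        if j is not None:c.append((abs(np.array(j)[5]),q))
    return min(c,key=lambda a:a[0])[1]
E
python3 - <<'E'
from h import *
for n in ["top","side"]:
    w=np.load(n+"0.npy").reshape(-1,3)
    t=w[(abs(w[:,0]-.585)<.08)&(abs(w[:,1])<.135)&(w[:,2]>.015)&(w[:,2]<.028)]
    print("tray",cv2.minAreaRect(t[:,:2].astype(np.float32)))
p=H+[0,0,.25]; q=best(p,hx); r.movep(p,q); r.grip(.06,15); print(read_t(),read_gripper_width(),read_joint_pos())
r.servo_line(H+[0,0,.16],feed=.15)
print(r.servo_line(H+[0,0,.114],feed=.05,stop_force=6), read_force())
im=cams.grab_frame("side");a=im["frame"][200:400,240:480,::-1];cv2.imwrite("pics/s1.png",cv2.resize(a,None,fx=3,fy=3));print(read_t())
E
```

```text
tray ((0.5849539041519165, 0.008687518537044525), (0.2300695925951004, 0.12054125964641571), 88.13973236083984)
tray ((0.5845273733139038, 0.009402744472026825), (0.23363114893436432, 0.12014971673488617), 88.10553741455078)
5.05 0.060156395324445285 [-5.25674263e-01  4.45013234e-01  1.61880336e+00  1.52749493e-05
  1.07780580e+00 -9.85710944e-01]
False [ 0.85352719 -0.08180591  0.44020646]
6.9167
```

View pics/s1.png

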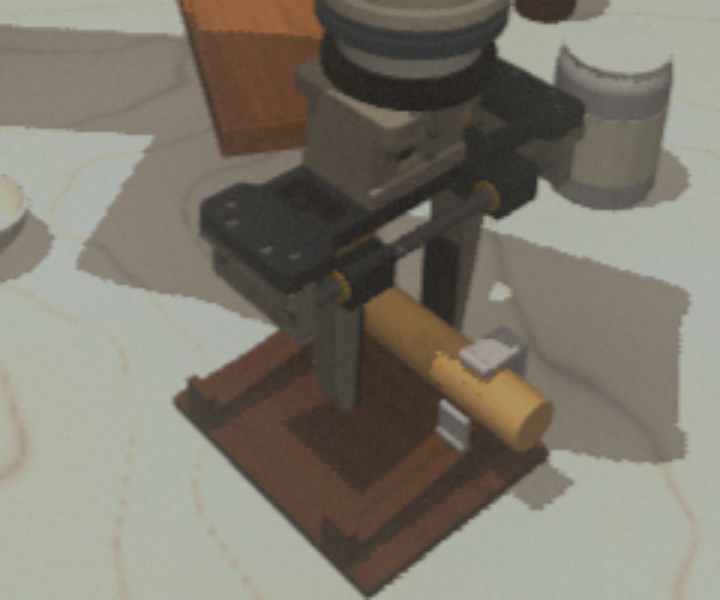

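The fingers straddle the rod about midway between the clips, so I push now.

```bash
python3 - <<'E'
from h import *
def P(x): return H+x*hx+[0,0,.114]
for x in (-.02,-.035,-.05,-.062):
    print(x,r.servo_line(P(x),feed=.05,stop_force=25),np.dot(read_force(),hx).round(2),(np.array(read_ee_pos())-P(x)).round(4))
r.hold(.5);print(np.array(read_force()).round(2))
im=cams.grab_frame("side");a=im["frame"][200:400,240:480,::-1];cv2.imwrite("pics/s2.png",cv2.resize(a,None,fx=3,fy=3));print(read_t())
E
```

```text
-0.02 False 4.05 [-0.     -0.0002  0.0003]
-0.035 False 7.72 [ 0.0013 -0.      0.001 ]
-0.05 False 0.08 [-0.0007 -0.0001 -0.0003]
-0.062 False 0.01 [-0.0004 -0.0001 -0.0001]
[ 0.34  1.45 -0.67]
9.3083
```

View pics/s2.png

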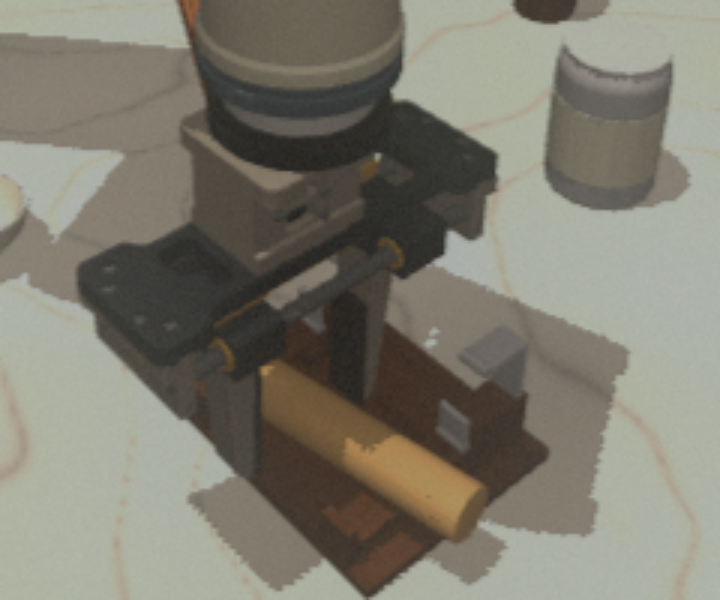

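The rod lies on the ledge between the fingers. I'll grip it, lift it, and check where along its length I hold it.

```bash
python3 - <<'E'
from h import *
T=np.array([.5848,.009,0])
r.servo_line(H-.065*hx+[0,0,.114],feed=.05)
r.grip(.0,20); print("w",read_gripper_width(),read_grip_force())
r.servo_line(H-.065*hx+[0,0,.26],feed=.12); print(read_gripper_width(),np.array(read_force()).round(2))
a=np.radians(88.1-90); q=None
p=T+[0,0,.25]; q=best(p,[np.cos(a),np.sin(a),0]); r.movep(p,q); r.hold(.3)
print(read_t(),read_gripper_width(),read_joint_pos())
im=cams.grab_frame("side");cv2.imwrite("pics/s3.png",im["frame"][:,:,::-1])
w=cloud(im);m=(abs(w[...,0]-T[0])<.022)&(abs(w[...,1]-T[1])<.14)&(w[...,2]>.14)&(w[...,2]<.195)
f=w[m];print("rod side",f.min(0),f.max(0),np.percentile(f,[1,50,99],axis=0).round(3).tolist())
im=cams.grab_frame("top");w=cloud(im);m=(abs(w[...,0]-T[0])<.03)&(abs(w[...,1]-T[1])<.14)&(w[...,2]>.12)&(w[...,2]<.195)
f=w[m];print("rod top",len(f),np.percentile(f,[1,50,99],axis=0).round(3).tolist())
E
```

```text
w 0.027805291261862174 19.398503601551056
0.027475275301541324 [-0.69  1.   -0.79]
13.2 0.027315776862390357 [ 1.17828479e-02  3.46789863e-01  1.77081602e+00 -1.95357940e-05
  1.02396303e+00  4.58072697e-02]
rod side [ 0.56287553 -0.08909377  0.16077114] [0.60613842 0.08297618 0.19495823] [[0.563, -0.087, 0.162], [0.581, -0.034, 0.182], [0.606, 0.058, 0.194]]
rod top 386 [[0.567, -0.061, 0.168], [0.579, 0.047, 0.181], [0.594, 0.082, 0.187]]
```

View pics/s3.png

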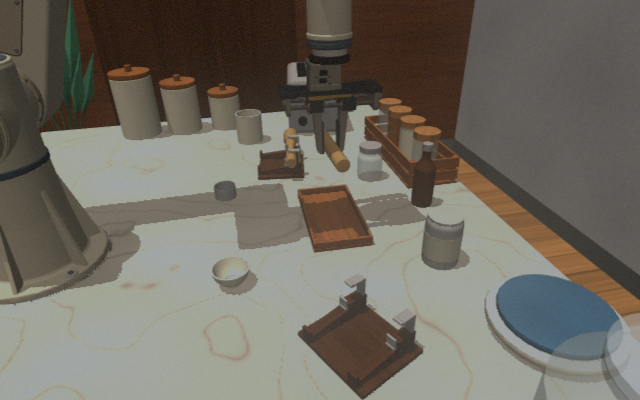

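The rod is gripped about 12 mm off its middle, spanning y −0.089 to 0.083. I'll shift for that and lower it with a force guard.

```bash
python3 - <<'E'
from h import *
T=np.array([.5848,.021,0])
r.servo_line(T+[0,0,.13],feed=.12); r.hold(.2)
print(r.servo_line(T+[0,0,.096],feed=.025,stop_force=5),read_ee_pos(),np.array(read_force()).round(2),read_grip_force())
r.hold(.3); r.grip(.045); r.hold(.3)
r.servo_line(T+[0,0,.13],feed=.05); r.servo_line(T+[0,0,.28],feed=.15)
p=np.array([.40,-.12,.33]); r.movep(p,read_ee_rot()); r.hold(.3)
im=cams.grab_frame("side");cv2.imwrite("pics/s4.png",im["frame"][:,:,::-1]);w=cloud(im)
f=w[(abs(w[...,0]-.585)<.05)&(abs(w[...,1]-.009)<.105)&(w[...,2]>.024)&(w[...,2]<.06)]
print(read_t(),len(f),cv2.minAreaRect(f[:,:2].astype(np.float32)),f[:,2].max(),read_force())
E
```

```text
True [0.58468248 0.02108271 0.09856283] [-0.88 -0.24  5.54] 19.575862884521484
20.0833 527 ((0.5811185240745544, 0.010617047548294067), (0.026660416275262833, 0.1709999293088913), 1.4871846437454224) 0.03658185970204292 [-0.53800277 -0.43988377  0.14873285]
```

View pics/s4.png

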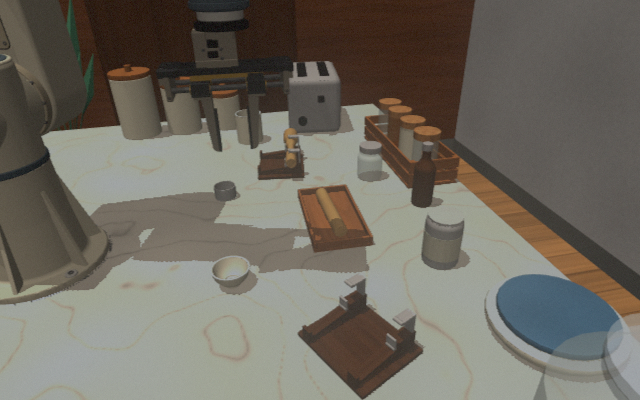

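The rod lies flat and lengthwise in the tray (pixel (330,210)), the muddler is still in its clips at (291,148), and the arm is clear.

```bash
python3 -c "
from h import *
r.hold(1)
w=cloud(cams.grab_frame('side'));f=w[(abs(w[...,0]-.585)<.05)&(abs(w[...,1]-.009)<.105)&(w[...,2]>.024)&(w[...,2]<.06)]
print(cv2.minAreaRect(f[:,:2].astype(np.float32)));print(r.close_job())"
```

```text
((0.5807114839553833, 0.01049090176820755), (0.026302587240934372, 0.1703898012638092), 1.243847370147705)
the job is handed in; nothing more can be done
None
```

The rod was rolled sideways out of its clips onto the ledge and set down lengthwise near the centre of the tray, at rest; the muddler stayed in its clips and the job is handed in, with no verdict returned.

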